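# Load the shaker in balance

## Task

Load the orbital shaker so that it runs in balance: stand all four conical flasks on its platform, one in the middle of each rubber pad, with the two large flasks diagonally opposite each other and the two small ones on the other diagonal. Keep the flasks upright and set each down gently; leave the straight brown bottle and the beaker where they are.

Things in the scene. Friction and masses are not known exactly. Their poses are not given: they have to be found in the camera images.
- large_flask_1: Large conical flask: brown glass, base 78 mm across, 142 mm tall, tapering from 14 mm above the base to a neck 34 mm across at 96 mm; blue screw cap 38 mm across from 114 to 142 mm above the base, firmly on: the flask is lifted by it. About 0.25 kg. One of two alike. Origin: centre of the underside; z up the axis; round, so its yaw means nothing. Loose, stands on the bench at the start.
- large_flask_2: Large conical flask: brown glass, base 78 mm across, 142 mm tall, tapering from 14 mm above the base to a neck 34 mm across at 96 mm; blue screw cap 38 mm across from 114 to 142 mm above the base, firmly on: the flask is lifted by it. About 0.25 kg. One of two alike. Origin: centre of the underside; z up the axis; round, so its yaw means nothing. Loose, stands on the bench at the start.
- small_flask_1: Small conical flask: brown glass, base 62 mm across, 100 mm tall, tapering from 11 mm above the base to a neck 26 mm across at 62 mm; blue screw cap 30 mm across from 74 to 100 mm above the base, firmly on: the flask is lifted by it. About 0.13 kg. One of two alike. Origin: centre of the underside; z up the axis; round, so its yaw means nothing. Loose, stands on the bench at the start.
- small_flask_2: Small conical flask: brown glass, base 62 mm across, 100 mm tall, tapering from 11 mm above the base to a neck 26 mm across at 62 mm; blue screw cap 30 mm across from 74 to 100 mm above the base, firmly on: the flask is lifted by it. About 0.13 kg. One of two alike. Origin: centre of the underside; z up the axis; round, so its yaw means nothing. Loose, stands on the bench at the start.
- pad_1: One of four alike round black rubber pads, 100 mm across and 4 mm thick, fixed on the shaker's square platform (260 mm, metal), one near each corner, their centres 130 mm apart along the sides. pad_3 lies across the diagonal from it. Origin: centre of the pad's underside, 74 mm above the bench; a flask stands on its top, 78 mm above the bench. The shaker does not move.
- pad_2: One of four alike round black rubber pads, 100 mm across and 4 mm thick, fixed on the shaker's square platform (260 mm, metal), one near each corner, their centres 130 mm apart along the sides. pad_4 lies across the diagonal from it. Origin: centre of the pad's underside, 74 mm above the bench; a flask stands on its top, 78 mm above the bench. The shaker does not move.
- pad_3: One of four alike round black rubber pads, 100 mm across and 4 mm thick, fixed on the shaker's square platform (260 mm, metal), one near each corner, their centres 130 mm apart along the sides. pad_1 lies across the diagonal from it. Origin: centre of the pad's underside, 74 mm above the bench; a flask stands on its top, 78 mm above the bench. The shaker does not move.
- pad_4: One of four alike round black rubber pads, 100 mm across and 4 mm thick, fixed on the shaker's square platform (260 mm, metal), one near each corner, their centres 130 mm apart along the sides. pad_2 lies across the diagonal from it. Origin: centre of the pad's underside, 74 mm above the bench; a flask stands on its top, 78 mm above the bench. The shaker does not move.
- bottle: Bystander, to be left alone: straight-sided brown bottle with a paper label, 58 mm across, 106 mm tall, with a blue cap 32 mm across. Loose. Origin: centre of the underside. It, the beaker, the flasks and a low stack of dishes (90 mm across, 38 mm tall) stand in random places of one group, axes at least 95 mm apart; the taller equipment stands along the table's edges, out of the way.
- beaker: Bystander, to be left alone: empty open glass beaker, 62 mm across the rim, 75 mm tall. Loose. Origin: centre of the underside.
There are look-alikes about, which are no part of the job. Leave any red or yellow look-alike of the large_flask_1 alone.

How it is judged:
By the outcome, as a careful person would: the job done as asked, in the order asked, and still so for the second after the job is handed in, with the robot touching nothing.
It also fails if it takes over 128 s, if anything falls off the work surface, if the arm or the gripper's body presses on something with over 40 N, if the wrist force passes 120 N, or if a joint passes its speed limit or range.

## Robot

A 6-joint arm with a two-finger parallel gripper is mounted at the origin on the work surface. World frame = base frame: x ahead of the robot, y to its left, z up, the work surface at z = 0. Lengths are in m, angles in rad, forces in N, time in s.
With the tool pointing down it reaches from about 0.35 to 0.775 m from the base axis. Payload 5.5 kg.
Tool frame: the origin (TCP) lies where the fingers leave the gripper's body, on its centre line; the fingertips stand env.tip_reach ahead of it and the grasp point (between the pads) lies 54 mm ahead of it (env.tip_reach is the distance from the TCP to the fingertips, in m); z points along the fingers, y is the line along which they close (so a half turn about z gives the same grasp; the last joint's range is limited). The gripper opens to 85 mm and grips with 20 to 120 N. Pads are 22 mm wide; open, the fingers measure 114 mm over their backs; the gripper's body (76 mm by 85 mm) begins 54 mm behind the grasp point. The pads swing forward as they close: fully open they stand 13 mm farther back than shut.
Start: joints at [1.011, 0.313, 0.046, 1.304, 0, 1.431], TCP at [0.234, 0.525, 0.304] pointing down, gripper open.
Joint ranges: [-2.76, 2.76], [-0.86, 1.69], [-1.03, 1.26], [-2.2, 2.34], [-1.47, 1.5], [-3.14, 3.14]. Speed limits (rad/s): [2.57, 2.57, 3.14, 3.14, 3.14, 3.14].

## Interface

Orientations are given as a unit quaternion [w, x, y, z].
In Python, from workcell import status, optics, hand_in, env gives the robot as it stands.
- The arm moves only by the shell command python3 -m handwheel 'ROWS' [FORCE]. ROWS is a JSON object whose one key "deltas" holds a list of rows, each a list of 5 numbers: the opening, from -1 (shut) to 1 (fully open), then the shift along the tool's x, y, z in units of 40 mm (1.0 is 40 mm), then the turn about the tool's z in units of 10 degrees (1.0 is 10 degrees). In form: {"deltas": [[jaw, x, y, z, roll], ...]}. A call has 1 to 20 rows; each row shifts and turns the commanded pose from where the row before left it, along the tool's axes as they then stand; what a row does not reach is not made up. A row lasts 1/8 s, in which the tool goes at most 62.5 mm and 10.7 degrees, less where a joint would pass 70% of its speed; a pose out of reach is approached as far as the arm can. A call is refused whole if a number of a shift passes 1 or a number of a turn 1, either way. A call with a gripper value outside its range is refused whole. The fingers move at their own pace and stop on an object; FORCE is the grip in N (left out, the last holds). Time passes only in rows, so rows that do not move let the fingers close. It gives the time, the measured TCP pose, the force, the opening and the grip force at its end, in the units of the state.
- status.get_state(): the state, without advancing time (a new reading comes with each control period).
- optics.read_camera(name): name is "side" or "top" or "wrist"; returns a dict with "frame" (420x560x3 uint8, red, green, blue), "depth" (420x560 float32, m along the optical axis (not along the pixel's ray), 0 where there is no reading), "vfov" (degrees; the focal length in pixels is half the picture's height over the tangent of half this angle, whatever the lens; pixels are square), "cx", "cy" (the principal point, pixels), "origin" and "attitude" of the camera in the world. Camera axes: x right, y down, z forward; pixel columns grow to the right and rows downward; lengths in m; the calibration is good to about 2 mm. A picture is of the moment at which its call begins.
- hand_in(): hands the job in; it is judged then, once.
The state is a dict: "clock": time; "joint_pos": joint angles; "qvel": joint speeds; "tau": joint torques, N m; "tcp_pos": TCP position; "orientation": TCP orientation; "wrist_force": force on the tool from outside, world axes, zero at the start; "ft_torque": the same for the moment, N m; "finger_gap": finger opening in m; "grip_force": force on a finger pad.
Only numpy, scipy, OpenCV 4.12 (cv2) and the standard library are available. Lean on these libraries where they do the work, as an engineer would, in place of code of your own. Each camera call takes 0.05 s, during which the arm holds its last target. There are 200 camera calls.

## Working session

There is one attempt and no reset: what is moved stays moved. The work goes in short steps, Python scripts to look and compute and a shell command to move; the robot and the scene stay as the last step left them, time stands still between calls to the robot, and variables do not carry over. Pictures are saved under pics/ and viewed, at most 14 in all, crops included, and the job is handed in when it is done.

```bash
mkdir -p pics; cat > h.py <<'E'
import numpy as np, cv2
from scipy.spatial.transform import Rotation as R
from workcell import status, optics, env
def cam(n):
    c=optics.read_camera(n); c['f']=210/np.tan(np.radians(c['vfov'])/2)
    q=np.array(c['attitude']); c['R']=R.from_quat(q[[1,2,3,0]]).as_matrix() if q.size==4 else q.reshape(3,3)
    c['o']=np.array(c['origin']); return c
def ray(c,u,v,z):
    d=c['R']@np.array([(u-c['cx'])/c['f'],(v-c['cy'])/c['f'],1]); return c['o']+d*(z-c['o'][2])/d[2]
def pts(c):
    v,u=np.mgrid[:420,:560]; d=c['depth']
    P=np.stack([(u-c['cx'])/c['f']*d,(v-c['cy'])/c['f']*d,d],-1)@c['R'].T+c['o']; P[d==0]=np.nan; return P
def save(c,n): cv2.imwrite('pics/'+n,c['frame'][...,::-1])
E
python3 - <<'E'
from h import *
s=status.get_state(); print(s, env.tip_reach)
for n in('top','side'):
    c=cam(n); save(c,n+'1.png'); np.savez(n+'1',**{k:c[k] for k in('frame','depth','R','o','f','cx','cy')})
    print(n,c['o'],c['R'].round(3),c['f'],c['cx'],c['cy'])
    m=cv2.inRange(cv2.cvtColor(c['frame'],cv2.COLOR_RGB2HSV),(95,120,60),(125,255,255))
    P=pts(c); k,l,st,ce=cv2.connectedComponentsWithStats(m)
    for i in range(1,k):
        if st[i,4]>30:
            q=P[l==i]; print(ce[i].round(),st[i],np.nanmedian(q,0).round(3),np.nanpercentile(q[:,2],95).round(3))
E
```

```text
{'clock': 0.0, 'joint_pos': array([ 1.01135513e+00,  3.14001045e-01,  4.49817720e-02,  1.30360536e+00,
       -3.88605232e-05,  1.43120867e+00]), 'qvel': array([-0.00145805,  0.00051326, -0.00061424, -0.00025813,  0.00082111,
        0.00061056]), 'tau': array([-2.44897034e-03, -4.80629325e+01,  2.98530418e+01,  1.94273813e-02,
       -3.30918247e-04,  2.25107152e-05]), 'tcp_pos': array([0.23419122, 0.52472904, 0.30300953]), 'orientation': array([-2.94788474e-04,  2.08388174e-01,  9.78045772e-01, -8.65535969e-04]), 'wrist_force': array([-0.26985839, -0.47088109,  0.23551265]), 'ft_torque': array([ 0.04451313, -0.00904556,  0.02593039]), 'grip_force': 0.0, 'finger_gap': 0.0853401681802326} 0.0726
top [ 0.33136267 -0.05080715  1.19827764] [[-0.019 -0.995  0.1  ]
 [-1.     0.018 -0.007]
 [ 0.005 -0.1   -0.995]] 462.4785484772451 271.88285464868073 218.88334124704394
[336. 131.] [331 125  11  12 104] [ 0.654 -0.219  0.101] 0.105
[286. 165.] [279 158  15  16 190] [ 0.562 -0.094  0.143] 0.147
[335. 174.] [330 168  12  13 121] [ 0.546 -0.213  0.107] 0.111
[292. 219.] [285 211  16  16 195] [
[... 315 characters left out ...]
100387] [[ 0.76  -0.392  0.519]
 [-0.65  -0.456  0.608]
 [-0.002 -0.8   -0.601]] 411.1184442178851 270.46234353024585 211.61729574119056
[106. 173.] [ 66 162  77  22 190] [0.22  0.511 0.006] 0.011
[317. 187.] [311 180  14  16 197] [ 0.553 -0.105  0.137] 0.143
[284. 209.] [276 200  16  18 242] [ 0.428 -0.117  0.139] 0.143
[378. 208.] [372 202  13  14 144] [ 0.648 -0.229  0.095] 0.101
[347. 222.] [341 216  14  14 160] [ 0.538 -0.222  0.103] 0.107
[317. 252.] [311 244  14  17 189] [ 0.415 -0.243  0.097] 0.101
[321. 292.] [311 280  21  24 413] [ 0.306 -0.355  0.141] 0.143
[253. 307.] [244 295  20  25 424] [ 0.19  -0.302  0.141] 0.143
[380. 329.] [369 316  24  27 508] [ 0.321 -0.478  0.141] 0.143
```

View pics/top1.png

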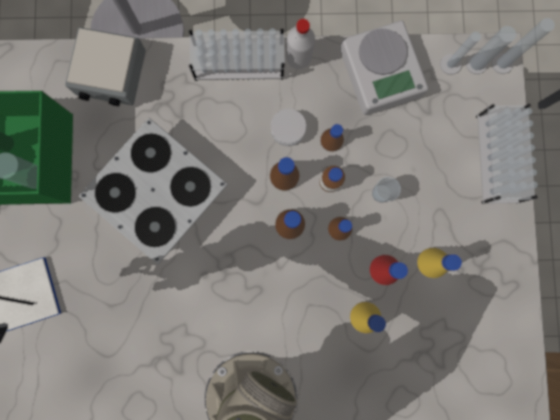

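View pics/side1.png

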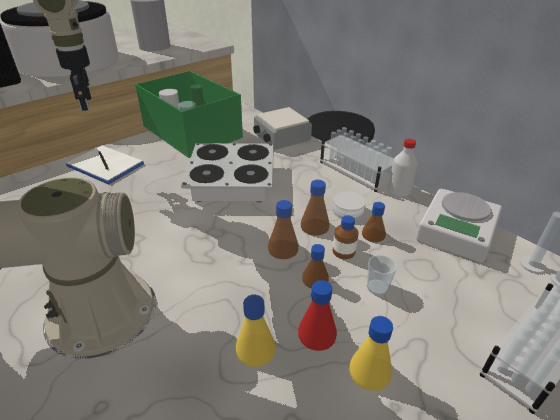

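Top view: the brown flasks with a cone body are large at (286,165) and (292,219), and small at (336,131) and (345,225). Things that could be mistaken for them are the bottle with a paper label at (335,174), the red cone at (398,270) and the yellow cones at (452,262) and (377,323). The four black pads are at about (150,153), (190,187), (155,227) and (115,192). Next I measure them and check the choice in one crop.

```bash
python3 - <<'E'
from h import *
for n in('top','side'):
    z=np.load(n+'1.npz'); c={k:z[k] for k in z.files}; P=pts(c)
    hsv=cv2.cvtColor(c['frame'],cv2.COLOR_RGB2HSV); m=cv2.inRange(hsv,(95,120,60),(125,255,255))
    k,l,st,ce=cv2.connectedComponentsWithStats(m); print(n)
    for i in range(1,k):
        if st[i,4]<80: continue
        q=P[l==i]; zt=np.nanpercentile(q[:,2],90); 
        if not .08<zt<.16: continue
        h=.142 if zt>.13 else .1
        if abs(zt-.104)<.02 and np.nanmax(q[:,2])>.109-(.003 if n=='side' else 0) : h=.106
        sel=(l==i)&(P[...,2]>zt-.005); v,u=np.nonzero(sel)
        g=np.array([ray(c,a,b,h) for a,b in zip(u,v)])[:,:2]
        (x,y),r=cv2.minEnclosingCircle(g.astype(np.float32)); print(ce[i].round(),h,'circ',np.round((x,y,r),4),'mean',g.mean(0).round(4),'depthmean',P[sel].mean(0).round(3))
    # pads: dark at z~.078
    d=((hsv[...,2]<70)&(abs(P[...,2]-.08)<.012)).astype(np.uint8); d=cv2.morphologyEx(d,cv2.MORPH_CLOSE,np.ones((15,15)))
    k,l,st,ce=cv2.connectedComponentsWithStats(d)
    for i in range(1,k):
        if st[i,4]>300:
            cn=max(cv2.findContours((l==i).astype(np.uint8),cv2.RETR_EXTERNAL,cv2.CHAIN_APPROX_NONE)[0],key=len)
            e=cv2.fitEllipse(cn); g=ray(c,*e[0],.078); print('pad',np.round(e[0]),st[i,4],g.round(4),np.nanmedian(P[l==i],0).round(3))
    if n=='top':
        a=c['frame'][105:305,240:480]
        cv2.imwrite('pics/crop.png',cv2.resize(a,None,fx=3,fy=3,interpolation=2)[...,::-1])
E
```

```text
top
[336. 131.] 0.1 circ [ 0.657  -0.219   0.0136] mean [ 0.6567 -0.2195] depthmean [ 0.656 -0.219  0.102]
[286. 165.] 0.142 circ [ 0.5622 -0.0933  0.0175] mean [ 0.5625 -0.0936] depthmean [ 0.562 -0.094  0.144]
[335. 174.] 0.106 circ [ 0.5466 -0.213   0.015 ] mean [ 0.5473 -0.2132] depthmean [ 0.547 -0.213  0.108]
[292. 219.] 0.142 circ [ 0.4368 -0.1057  0.0179] mean [ 0.4366 -0.1051] depthmean [ 0.436 -0.105  0.144]
[345. 225.] 0.1 circ [ 0.4228 -0.2334  0.0141] mean [ 0.4229 -0.2335] depthmean [ 0.423 -0.233  0.102]
[452. 262.] 0.142 circ [ 0.3314 -0.4673  0.0185] mean [ 0.3311 -0.468 ] depthmean [ 0.331 -0.468  0.142]
[398. 270.] 0.142 circ [ 0.3147 -0.3434  0.0188] mean [ 0.3152 -0.3446] depthmean [ 0.315 -0.344  0.143]
[377. 323.] 0.142 circ [ 0.1976 -0.2892  0.0171] mean [ 0.1977 -0.2899] depthmean [ 0.198 -0.29   0.142]
pad [ 67. 209.] 595 [0.4758 0.4401 0.078 ] [0.601 0.464 0.081]
pad [153. 193.] 5356 [0.5134 0.2315 0.078 ] [0.521 0.23  0.08 ]
side
[317. 187.] 0.142 circ [ 0.5578 -0.1018  0.0203] mean [ 0.5578 -0.1007] depthmean [ 0.559 -0.1    0.141]
[284. 209.] 0.142 circ [ 0.4311 -0.1111  0.0205] mean [ 0.4317 -0.1117] depthmean [ 0.432 -0.111  0.141]
[378. 208.] 0.1 circ [ 0.6502 -0.2267  0.0172] mean [ 0.652  -0.2272] depthmean [ 0.653 -0.227  0.099]
[347. 222.] 0.106 circ [ 0.5426 -0.2212  0.0169] mean [ 0.5419 -0.2202] depthmean [ 0.543 -0.22   0.105]
[317. 252.] 0.1 circ [ 0.4174 -0.24    0.0164] mean [ 0.418  -0.2405] depthmean [ 0.419 -0.24   0.099]
[321. 292.] 0.142 circ [ 0.3099 -0.3511  0.0206] mean [ 0.311  -0.3517] depthmean [ 0.311 -0.351  0.141]
[253. 307.] 0.142 circ [ 0.1921 -0.2974  0.0192] mean [ 0.1926 -0.2978] depthmean [ 0.193 -0.297  0.141]
[380. 329.] 0.142 circ [ 0.3263 -0.4748  0.0194] mean [ 0.3262 -0.4752] depthmean [ 0.327 -0.475  0.141]
pad [229. 164.] 2474 [0.5097 0.2181 0.078 ] [0.515 0.221 0.077]
```

View pics/crop.png

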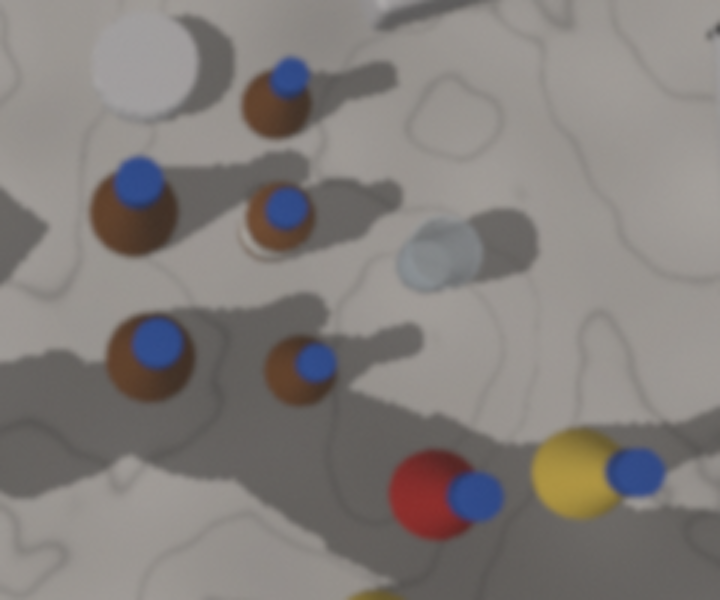

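The crop confirms the choice: the large flasks are at left, the small ones at upper centre and lower centre, and the labelled bottle is between them. Next, the pads one by one.

```bash
python3 - <<'E'
from h import *
for n in('top','side'):
    z=np.load(n+'1.npz'); c={k:z[k] for k in z.files}; P=pts(c)
    g=cv2.cvtColor(c['frame'],cv2.COLOR_RGB2GRAY); d=((g<75)&(abs(P[...,2]-.079)<.015)).astype(np.uint8)
    out=[]
    for cn in cv2.findContours(d,cv2.RETR_EXTERNAL,cv2.CHAIN_APPROX_NONE)[0]:
        if cv2.contourArea(cn)<200: continue
        w=np.array([ray(c,*p[0],.078)[:2] for p in cv2.convexHull(cn)],np.float32)
        (x,y),(a,b),_=cv2.fitEllipse(w)
        if not .07<a<.12: continue
        print(n,cv2.fitEllipse(cn)[0],np.round((x,y,a,b),4)); out.append((x,y))
    o=np.array(out); print(o.mean(0),np.linalg.norm(o[:,None]-o,axis=2).round(3))
E
```

```text
top (154.74095153808594, 226.40423583984375) [0.4305 0.2254 0.0951 0.0971]
top (114.75880432128906, 192.20346069335938) [0.5163 0.3236 0.0951 0.0984]
top (190.1163330078125, 186.09918212890625) [0.5282 0.1396 0.095  0.0966]
top (150.42724609375, 152.45948791503906) [0.614  0.2373 0.0951 0.097 ]
[0.52224959 0.23145787] [[0.    0.13  0.13  0.184]
 [0.13  0.    0.184 0.13 ]
 [0.13  0.184 0.    0.13 ]
 [0.184 0.13  0.13  0.   ]]
side (250.58482360839844, 173.65402221679688) [0.5235 0.1321 0.0971 0.1014]
side (206.311767578125, 173.44937133789062) [0.4263 0.2179 0.0976 0.1007]
side (252.60792541503906, 152.1893310546875) [0.6087 0.2293 0.0974 0.1012]
side (212.03448486328125, 151.8699188232422) [0.5121 0.3156 0.0969 0.1045]
side (210.88693237304688, 128.109130859375) [0.6263 0.4639 0.0788 0.2993]
[0.53939199 0.27176169] [[0.    0.13  0.129 0.184 0.347]
 [0.13  0.    0.183 0.13  0.317]
 [0.129 0.183 0.    0.13  0.235]
 [0.184 0.13  0.13  0.    0.187]
 [0.347 0.317 0.235 0.187 0.   ]]
```

```bash
python3 -m handwheel '{"deltas":[[1,0,0,0,-0.8],[1,0,0,0,-0.8],[1,0,0,0,-0.8],[1,0,0,0,0]]}' 40
```

```text
clock: 0.6
tcp_pos: [0.2343, 0.5249, 0.3034]
orientation: [-0.0, 0.001, 1.0, -0.0]
wrist_force: [0.3, -0.2, 0.3]
finger_gap: 0.0855
grip_force: 0.0
```

Roll sign is right: tool x is now −world x, y is +world y, and z points down.

```bash
python3 -m handwheel '{"deltas":[[1,-0.45,-0.86,0,0],[1,-0.45,-0.86,0,0],[1,-0.45,-0.86,0,0],[1,-0.45,-0.86,0,0],[1,-0.45,-0.86,0,0],[1,-0.45,-0.86,0,0],[1,-0.45,-0.86,0,0],[1,-0.45,-0.86,0,0],[1,-0.45,-0.86,0,0],[1,-0.45,-0.86,0,0],[1,-0.45,-0.86,0,0],[1,-0.45,-0.86,0,0],[1,-0.45,-0.86,0,0],[1,-0.45,-0.86,0,0],[1,-0.45,-0.86,0,0],[1,-0.45,-0.86,0,0],[1,-0.45,-0.86,0,0],[1,-0.45,-0.86,0,0],[1,0,0,0,0],[1,0,0,0,0]]}'
python3 - <<'E'
from h import *
s=status.get_state(); print(s['tcp_pos'],s['joint_pos'])
c=cam('wrist'); save(c,'w1.png'); P=pts(c)
m=cv2.inRange(cv2.cvtColor(c['frame'],cv2.COLOR_RGB2HSV),(95,120,50),(125,255,255))
k,l,st,ce=cv2.connectedComponentsWithStats(m)
print(c['o'],c['R'].round(2))
for i in range(1,k):
    if st[i,4]>100: 
        q=P[l==i]; zt=np.nanpercentile(q[:,2],90); t=q[q[:,2]>zt-.004]; print(ce[i],st[i],zt,np.nanmean(t,0).round(4),((np.nanmax(t,0)+np.nanmin(t,0))/2).round(4))
E
```

```text
clock: 3.1
tcp_pos: [0.5574, -0.0942, 0.3035]
orientation: [-0.001, 0.001, 1.0, 0.0]
wrist_force: [-0.7, 0.2, -0.2]
finger_gap: 0.0853
grip_force: 0.0
[ 0.55738088 -0.09416114  0.303465  ] [-3.09498819e-01  2.95232719e-01  2.01972030e-02  1.29710793e+00
  3.54117338e-04 -3.06782448e-01]
[ 0.48398844 -0.09189526  0.37350841] [[ 0.    0.96  0.29]
 [ 1.   -0.    0.  ]
 [ 0.    0.29 -0.96]]
[256.84808743  44.17996357] [ 230   13   54   64 2745] 0.14290246088882735 [ 0.4361 -0.1052  0.1419] [ 0.4362 -0.1054  0.1417]
[101.63962848  38.60495356] [  78   16   49   45 1615] 0.10071974973827524 [ 0.4222 -0.233   0.0998] [ 0.4221 -0.2335  0.0995]
[142.5266323  189.62457045] [ 122  172   42   36 1164] 0.10660192057303079 [ 0.5452 -0.2124  0.1057] [ 0.5452 -0.2129  0.1053]
[274.47768595 218.14600551] [ 252  193   46   51 1815] 0.14264929367208184 [ 0.5611 -0.0939  0.1418] [ 0.5618 -0.0938  0.1413]
```

View pics/w1.png

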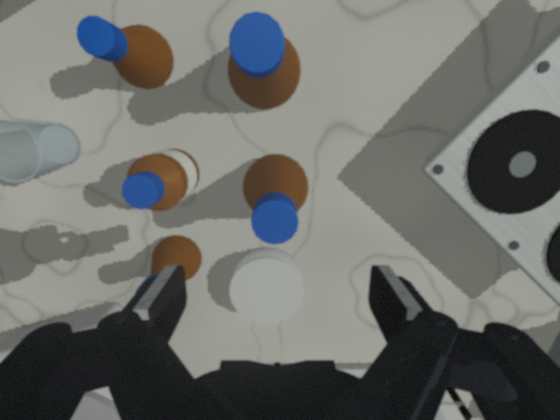

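The wrist view shows large flask 1 at (274,218), just ahead of the fingers, and large flask 2 at (257,44). It agrees with the top camera within 1 mm, so I use the top camera's frame.

```bash
python3 -m handwheel '{"deltas":[[1,-0.1,0,0.4,0],[1,0,0,0.6,0],[1,0,0,0.6,0],[1,0,0,0.6,0],[1,0,0,0.5,0],[1,0,0,0.3,0],[1,0,0,0.1,0],[1,0,0,0,0],[0,0,0,0,0],[-0.3,0,0,0,0],[-0.5,0,0,0,0],[-0.5,0,0,0,0],[-0.5,0,0,0,0],[-0.5,0,0,0,0]]}' 40
```

```text
clock: 4.9
tcp_pos: [0.5622, -0.0948, 0.1805]
orientation: [0.001, 0.001, 1.0, -0.0]
wrist_force: [-0.0, -1.9, 5.1]
finger_gap: 0.037
grip_force: 40.1
```

```bash
python3 -m handwheel '{"deltas":[[-0.5,0,0,-0.2,0],[-0.5,0,0,-0.4,0],[-0.5,0,0,-0.6,0],[-0.5,0,0,-0.7,0],[-0.5,0,0,-0.7,0],[-0.5,0,0,-0.4,0],[-0.5,0,0.2,-0.2,0],[-0.5,-0.1,0.5,0,0],[-0.5,-0.15,0.8,0,0],[-0.5,-0.15,0.9,0,0],[-0.5,-0.15,0.9,0,0],[-0.5,-0.15,0.9,0,0],[-0.5,-0.15,0.9,0,0],[-0.5,-0.15,0.9,0,0],[-0.5,-0.15,0.9,0,0],[-0.5,-0.1,0.7,0,0],[-0.5,-0.1,0.5,0,0],[-0.5,-0.1,0.2,0,0],[-0.5,0,0,0,0],[-0.5,0,0,0,0]]}'
python3 - <<'E'
from h import *
print(status.get_state()['tcp_pos'])
for n in ('top','wrist'):
    c=cam(n); save(c,n+'2.png')
E
```

```text
clock: 7.4
tcp_pos: [0.6201, 0.2366, 0.3078]
orientation: [-0.0, 0.001, 1.0, -0.0]
wrist_force: [0.0, -0.4, -2.3]
finger_gap: 0.037
grip_force: 40.6
[0.62014272 0.23664284 0.30783764]
```

View pics/wrist2.png

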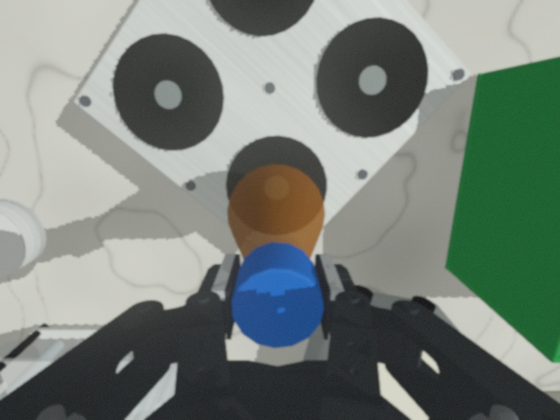

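Flask 1 is held upright, with pad D right under and behind it and pads C (168,95) and B (372,80) clear. Descending, with x trimmed by −6 mm.

```bash
python3 -m handwheel '{"deltas":[[-0.5,0.15,0,0.1,0],[-0.5,0,0,0.3,0],[-0.5,0,0,0.3,0],[-0.5,0,0,0.25,0],[-0.5,0,0,0.12,0],[-0.5,0,0,0.05,0],[-0.5,0,0,0.03,0],[-0.5,0,0,0.03,0],[-0.5,0,0,0,0],[-0.5,0,0,0,0]]}'
```

```text
clock: 8.75
tcp_pos: [0.6142, 0.2376, 0.2609]
orientation: [0.0, 0.0, 1.0, 0.0]
wrist_force: [-0.1, -0.1, -3.3]
finger_gap: 0.0372
grip_force: 40.7
```

```bash
python3 -m handwheel '{"deltas":[[-0.5,0,0,0.02,0],[-0.5,0,0,0.02,0],[-0.5,0,0,0.02,0],[-0.5,0,0,0,0],[-0.5,0,0,0,0]]}'
```

```text
clock: 9.38
tcp_pos: [0.6142, 0.2375, 0.2586]
orientation: [0.0, 0.0, 1.0, 0.0]
wrist_force: [-2.1, -0.8, -0.8]
finger_gap: 0.037
grip_force: 40.9
```

```bash
python3 -m handwheel '{"deltas":[[-0.2,0,0,0,0],[0.2,0,0,0,0],[0.6,0,0,0,0],[1,0,0,0,0],[1,0,0,0,0],[1,0,0,-0.3,0],[1,0,0,-0.5,0],[1,0,0,-0.5,0],[1,0,0,-0.5,0],[1,0,0,-0.2,0]]}' && python3 -m handwheel '{"deltas":[[1,0,-0.4,0,0],[1,-0.1,-0.8,0,0],[1,-0.1,-0.9,0,0],[1,-0.1,-0.9,0,0],[1,-0.1,-0.9,0,0],[1,-0.1,-0.9,0,0],[1,-0.1,-0.9,0,0],[1,-0.1,-0.9,0,0],[1,-0.1,-0.9,0,0],[1,-0.1,-0.9,0,0],[1,-0.1,-0.9,0,0],[1,-0.07,-0.9,0,0],[1,0,-0.8,0,0],[1,0,-0.43,0,0],[1,0,0,0,0],[1,0,0,0,0]]}'
python3 - <<'E'
from h import *
c=cam('top'); save(c,'top3.png'); c=cam('wrist'); save(c,'w3.png')
P=pts(c); m=cv2.inRange(cv2.cvtColor(c['frame'],cv2.COLOR_RGB2HSV),(95,120,50),(125,255,255))
k,l,st,ce=cv2.connectedComponentsWithStats(m)
for i in range(1,k):
    if st[i,4]>100:
        q=P[l==i]; zt=np.nanpercentile(q[:,2],90); t=q[q[:,2]>zt-.004]; print(ce[i],zt,np.nanmean(t,0).round(4))
E
```

```text
clock: 10.62
tcp_pos: [0.6146, 0.2377, 0.3406]
orientation: [0.002, 0.0, 1.0, 0.0]
wrist_force: [0.4, -0.3, 0.2]
finger_gap: 0.0855
grip_force: 0.0
clock: 12.62
tcp_pos: [0.6564, -0.2188, 0.3382]
orientation: [-0.0, 0.0, 1.0, 0.0]
wrist_force: [-0.0, -0.4, -0.1]
finger_gap: 0.0854
grip_force: 0.0
[279.6585613   74.97061803] 0.1069572163047051 [ 0.5464 -0.2139  0.1059]
[272.25766871 190.82208589] 0.10073321194166875 [ 0.6552 -0.221   0.0998]
```

View pics/top3.png

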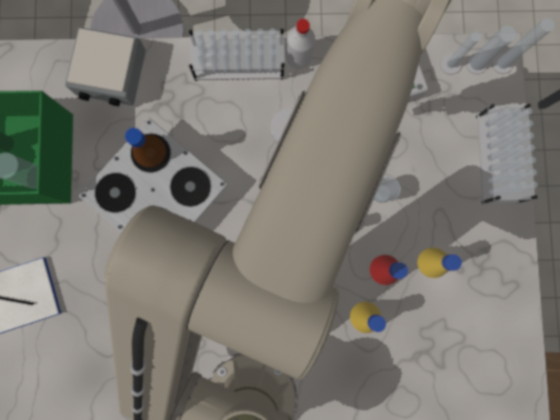

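Large flask 1 stands on the far pad (150,150). The gripper is over small flask 1, so I descend and grip it.

```bash
python3 -m handwheel '{"deltas":[[1,0,-0.03,0.4,0],[1,0,0,0.7,0],[1,0,0,0.8,0],[1,0,0,0.8,0],[1,0,0,0.8,0],[1,0,0,0.7,0],[1,0,0,0.5,0],[1,0,0,0.2,0],[1,0,0,0.08,0],[1,0,0,0,0],[0,0,0,0,0],[-0.4,0,0,0,0],[-0.7,0,0,0,0],[-0.7,0,0,0,0],[-0.7,0,0,0,0],[-0.7,0,0,0,0]]}'
```

```text
clock: 14.72
tcp_pos: [0.6566, -0.2211, 0.1394]
orientation: [0.0, 0.001, 1.0, -0.0]
wrist_force: [0.4, -0.9, 1.5]
finger_gap: 0.029
grip_force: 39.4
```

```bash
python3 -m handwheel '{"deltas":[[-0.7,0,0,-0.2,0],[-0.7,0,0,-0.5,0],[-0.7,0,0,-0.7,0],[-0.7,0,0,-0.8,0],[-0.7,0,0,-0.8,0],[-0.7,0.2,0,-0.8,0],[-0.7,0.3,0,-0.8,0],[-0.7,0.5,0,-0.7,0],[-0.7,0.5,0,-0.5,0],[-0.7,0.5,0,-0.2,0]]}' && python3 -m handwheel '{"deltas":[[-0.7,0.5,0.2,0,0],[-0.7,0.4,0.5,0,0],[-0.7,0.3,0.8,0,0],[-0.7,0.3,0.9,0,0],[-0.7,0,0.9,0,0],[-0.7,0,0.9,0,0],[-0.7,0,0.9,0,0],[-0.7,0,0.9,0,0],[-0.7,0,0.9,0,0],[-0.7,0,0.9,0,0],[-0.7,0,0.9,0,0],[-0.7,0,0.9,0,0],[-0.7,0,0.9,0,0],[-0.7,0,0.9,0,0],[-0.7,0,0.9,0,0],[-0.7,0,0.7,0,0],[-0.7,0,0.4,0,0],[-0.7,0,0.2,0,0],[-0.7,0,0,0,0],[-0.7,0,0,0,0]]}'
```

```text
clock: 15.98
tcp_pos: [0.576, -0.2207, 0.3808]
orientation: [0.001, 0.0, 1.0, -0.0]
wrist_force: [0.4, -0.3, -0.4]
finger_gap: 0.0291
grip_force: 39.6
clock: 18.48
tcp_pos: [0.5171, 0.3224, 0.3793]
orientation: [0.0, 0.001, 1.0, -0.0]
wrist_force: [-0.4, 0.2, -2.0]
finger_gap: 0.0288
grip_force: 39.6
```

```bash
python3 -m handwheel '{"deltas":[[-0.7,0.02,0.03,0.3,0],[-0.7,0,0,0.6,0],[-0.7,0,0,0.7,0],[-0.7,0,0,0.7,0],[-0.7,0,0,0.7,0],[-0.7,0,0,0.5,0],[-0.7,0,0,0.3,0],[-0.7,0,0,0.1,0],[-0.7,0,0,0.05,0],[-0.7,0,0,0.02,0],[-0.7,0,0,0,0],[-0.7,0,0,0,0]]}'
```

```text
clock: 19.98
tcp_pos: [0.5164, 0.3245, 0.2207]
orientation: [0.0, 0.0, 1.0, 0.0]
wrist_force: [-0.1, 0.4, -0.7]
finger_gap: 0.0291
grip_force: 39.6
```

```bash
python3 -m handwheel '{"deltas":[[-0.7,0,-0.02,0.02,0],[-0.7,0,0,0.02,0],[-0.7,0,0,0.02,0],[-0.7,0,0,0.02,0],[-0.7,0,0,0,0],[-0.7,0,0,0,0]]}'
```

```text
clock: 20.72
tcp_pos: [0.5163, 0.3236, 0.2174]
orientation: [0.0, 0.0, 1.0, 0.0]
wrist_force: [0.3, -0.7, 1.7]
finger_gap: 0.029
grip_force: 39.9
```

```bash
python3 -m handwheel '{"deltas":[[-0.4,0,0,0,0],[0,0,0,0,0],[0.4,0,0,0,0],[0.6,0,0,0,0],[0.6,0,0,0,0],[0.6,0,0,-0.3,0],[0.6,0,0,-0.6,0],[0.6,0,0,-0.7,0],[0.6,0,0,-0.7,0],[0.6,0,0,-0.5,0],[0.6,0,0,-0.2,0]]}' && python3 -m handwheel '{"deltas":[[1,0,-0.3,0,0],[1,0.1,-0.6,0,0],[1,0.15,-0.9,0,0],[1,0.15,-0.9,0,0],[1,0.15,-0.9,0,0],[1,0.15,-0.9,0,0],[1,0.15,-0.9,0,0],[1,0.15,-0.9,0,0],[1,0.15,-0.9,0,0],[1,0.15,-0.9,0,0],[1,0.15,-0.9,0,0],[1,0.15,-0.9,0,0],[1,0.15,-0.9,0,0],[1,0.15,-0.9,0,0],[1,0.15,-0.9,0,0],[1,0.15,-0.9,0,0],[1,0.15,-0.43,0,0],[1,0,0,0,0],[1,0,0,0,0]]}'
```

```text
clock: 22.1
tcp_pos: [0.5166, 0.3239, 0.3394]
orientation: [0.002, 0.0, 1.0, 0.001]
wrist_force: [0.9, 0.1, 0.4]
finger_gap: 0.0681
grip_force: 0.0
clock: 24.48
tcp_pos: [0.4214, -0.2326, 0.3368]
orientation: [-0.0, 0.0, 1.0, 0.0]
wrist_force: [0.0, -0.3, -1.0]
finger_gap: 0.086
grip_force: 0.0
```

```bash
python3 -m handwheel '{"deltas":[[1,-0.03,-0.02,0.4,0],[1,0,0,0.7,0],[1,0,0,0.8,0],[1,0,0,0.8,0],[1,0,0,0.8,0],[1,0,0,0.7,0],[1,0,0,0.5,0],[1,0,0,0.2,0],[1,0,0,0.05,0],[1,0,0,0,0],[0,0,0,0,0],[-0.4,0,0,0,0],[-0.7,0,0,0,0],[-0.7,0,0,0,0],[-0.7,0,0,0,0],[-0.7,0,0,0,0]]}'
```

```text
clock: 26.48
tcp_pos: [0.423, -0.2345, 0.1393]
orientation: [0.0, 0.0, 1.0, -0.0]
wrist_force: [-0.2, -1.2, 3.4]
finger_gap: 0.029
grip_force: 39.4
```

```bash
python3 -m handwheel '{"deltas":[[-0.7,0,0,-0.2,0],[-0.7,0,0,-0.5,0],[-0.7,0,0,-0.8,0],[-0.7,0,0,-0.9,0],[-0.7,0,0,-0.9,0],[-0.7,0,0,-0.8,0],[-0.7,0,0,-0.6,0],[-0.7,0,0,-0.3,0],[-0.7,0,0,0,0]]}' && python3 -m handwheel '{"deltas":[[-0.7,0,0.2,0,0],[-0.7,-0.13,0.5,0,0],[-0.7,-0.25,0.8,0,0],[-0.7,-0.25,0.9,0,0],[-0.7,-0.25,0.9,0,0],[-0.7,-0.25,0.9,0,0],[-0.7,-0.25,0.9,0,0],[-0.7,-0.25,0.9,0,0],[-0.7,-0.25,0.9,0,0],[-0.7,-0.25,0.9,0,0],[-0.7,-0.25,0.75,0,0],[-0.7,-0.25,0.5,0,0],[-0.7,0,0.2,0,0],[-0.7,0,0.1,0,0],[-0.7,0,0,0,0],[-0.7,0,0,0,0]]}'
```

```text
clock: 27.6
tcp_pos: [0.423, -0.2343, 0.3394]
orientation: [0.0, 0.0, 1.0, -0.0]
wrist_force: [0.3, 0.2, -2.1]
finger_gap: 0.0292
grip_force: 39.7
clock: 29.6
tcp_pos: [0.5283, 0.1389, 0.3393]
orientation: [0.0, 0.001, 1.0, -0.0]
wrist_force: [-0.0, -0.4, -1.3]
finger_gap: 0.029
grip_force: 39.8
```

```bash
python3 -m handwheel '{"deltas":[[-0.7,0,0.02,0.3,0],[-0.7,0,0,0.6,0],[-0.7,0,0,0.7,0],[-0.7,0,0,0.6,0],[-0.7,0,0,0.45,0],[-0.7,0,0,0.2,0],[-0.7,0,0,0.1,0],[-0.7,0,0,0.03,0],[-0.7,0,0,0,0],[-0.7,0,0,0.02,0],[-0.7,0,0,0.02,0],[-0.7,0,0,0.02,0],[-0.7,0,0,0,0],[-0.7,0,0,0,0]]}'
```

```text
clock: 31.35
tcp_pos: [0.5284, 0.1404, 0.2175]
orientation: [-0.0, 0.0, 1.0, 0.0]
wrist_force: [0.1, 0.4, -0.8]
finger_gap: 0.0288
grip_force: 39.8
```

```bash
python3 -m handwheel '{"deltas":[[-0.7,0,0,0.01,0],[-0.7,0,0,0,0],[-0.4,0,0,0,0],[0,0,0,0,0],[0.4,0,0,0,0],[0.6,0,0,0,0],[0.6,0,0,0,0],[0.6,0,0,-0.3,0],[0.6,0,0,-0.6,0],[0.6,0,0,-0.7,0],[0.6,0,0,-0.7,0],[0.6,0,0,-0.5,0],[0.6,0,0,-0.2,0]]}' && python3 -m handwheel '{"deltas":[[1,0.1,-0.3,0,0],[1,0.2,-0.6,0,0],[1,0.3,-0.8,0,0],[1,0.3,-0.9,0,0],[1,0.3,-0.9,0,0],[1,0.3,-0.9,0,0],[1,0.3,-0.8,0,0],[1,0.3,-0.6,0,0],[1,0.2,-0.34,0,0],[1,0,0,0,0],[1,0,0,0,0]]}'
python3 - <<'E'
from h import *
c=cam('wrist'); P=pts(c); m=cv2.inRange(cv2.cvtColor(c['frame'],cv2.COLOR_RGB2HSV),(95,120,50),(125,255,255))
k,l,st,ce=cv2.connectedComponentsWithStats(m)
for i in range(1,k):
    if st[i,4]>100:
        q=P[l==i]; zt=np.nanpercentile(q[:,2],90); t=q[q[:,2]>zt-.004]; print(ce[i],zt,np.nanmean(t,0).round(4))
E
```

```text
clock: 32.98
tcp_pos: [0.5289, 0.1405, 0.3393]
orientation: [0.002, 0.0, 1.0, 0.0]
wrist_force: [0.3, 0.6, -0.2]
finger_gap: 0.0683
grip_force: 0.0
clock: 34.35
tcp_pos: [0.4362, -0.1047, 0.3369]
orientation: [-0.0, 0.0, 1.0, 0.0]
wrist_force: [0.7, -0.3, 0.5]
finger_gap: 0.0853
grip_force: 0.0
[ 4.55131965 61.46920821] 0.12639038553756723 [ 0.3178 -0.3286  0.1251]
[273.6751773  200.49078014] 0.1427007301388675 [ 0.4341 -0.1053  0.1418]
[188.425  284.9625] 0.27817678282585634 [ 0.4378 -0.1449  0.2783]
[543.57744108 308.29461279] 0.17800592867063547 [0.5268 0.1328 0.1772]
```

```bash
python3 -m handwheel '{"deltas":[[1,0.02,-0.01,0.4,0],[1,0,0,0.7,0],[1,0,0,0.8,0],[1,0,0,0.8,0],[1,0,0,0.6,0],[1,0,0,0.4,0],[1,0,0,0.15,0],[1,0,0,0.06,0],[1,0,0,0,0],[0,0,0,0,0],[-0.3,0,0,0,0],[-0.5,0,0,0,0],[-0.5,0,0,0,0],[-0.5,0,0,0,0],[-0.5,0,0,0,0]]}' 40
```

```text
clock: 36.28
tcp_pos: [0.4358, -0.1058, 0.1811]
orientation: [0.0, 0.001, 1.0, -0.0]
wrist_force: [0.4, -2.5, 4.9]
finger_gap: 0.0373
grip_force: 40.0
```

```bash
python3 -m handwheel '{"deltas":[[-0.5,0,0,-0.2,0],[-0.5,0,0,-0.4,0],[-0.5,0,0,-0.7,0],[-0.5,0,0,-0.8,0],[-0.5,0,0,-0.8,0],[-0.5,0,0,-0.8,0],[-0.5,0,0,-0.5,0],[-0.5,0,0,-0.3,0],[-0.5,0,0,0,0]]}' && python3 -m handwheel '{"deltas":[[-0.5,0,0.2,0,0],[-0.5,0,0.5,0,0],[-0.5,0.03,0.8,0,0],[-0.5,0.05,0.9,0,0],[-0.5,0.05,0.9,0,0],[-0.5,0,0.9,0,0],[-0.5,0,0.9,0,0],[-0.5,0,0.9,0,0],[-0.5,0,0.9,0,0],[-0.5,0,0.7,0,0],[-0.5,0,0.4,0,0],[-0.5,0,0.2,0,0],[-0.5,0,0.08,0,0],[-0.5,0,0,0,0],[-0.5,0,0,0,0]]}'
```

```text
clock: 37.4
tcp_pos: [0.4354, -0.1054, 0.3608]
orientation: [0.0, 0.0, 1.0, 0.0]
wrist_force: [0.8, 0.0, -2.6]
finger_gap: 0.0372
grip_force: 40.6
clock: 39.28
tcp_pos: [0.4306, 0.2251, 0.3608]
orientation: [0.0, 0.001, 1.0, -0.0]
wrist_force: [0.5, 0.6, -3.4]
finger_gap: 0.0368
grip_force: 40.7
```

```bash
python3 -m handwheel '{"deltas":[[-0.5,0,0,0.3,0],[-0.5,0,0,0.5,0],[-0.5,0,0,0.6,0],[-0.5,0,0,0.5,0],[-0.5,0,0,0.3,0],[-0.5,0,0,0.16,0],[-0.5,0,0,0.08,0],[-0.5,0,0,0.03,0],[-0.5,0,0,0.02,0],[-0.5,0,0,0.02,0],[-0.5,0,0,0.02,0],[-0.5,0,0,0,0],[-0.5,0,0,0,0]]}'
```

```text
clock: 40.9
tcp_pos: [0.4305, 0.2257, 0.2595]
orientation: [0.0, 0.0, 1.0, 0.0]
wrist_force: [0.2, -0.0, -2.7]
finger_gap: 0.0369
grip_force: 40.8
```

```bash
python3 -m handwheel '{"deltas":[[-0.5,0,0,0.015,0],[-0.5,0,0,0.01,0],[-0.5,0,0,0,0],[-0.5,0,0,0,0]]}'
```

```text
clock: 41.4
tcp_pos: [0.4308, 0.2257, 0.2591]
orientation: [0.001, 0.0, 1.0, 0.0]
wrist_force: [-1.1, -1.4, 4.7]
finger_gap: 0.037
grip_force: 41.2
```

Contact. Releasing, rising, and moving off to the right front so the cameras see the platform.

```bash
python3 -m handwheel '{"deltas":[[-0.2,0,0,0,0],[0.2,0,0,0,0],[0.6,0,0,0,0],[1,0,0,0,0],[1,0,0,0,0],[1,0,0,-0.3,0],[1,0,0,-0.6,0],[1,0,0,-0.8,0],[1,0,0,-0.6,0],[1,0,-0.3,-0.2,0],[1,0,-0.7,0,0],[1,0,-0.9,0,0],[1,0,-0.9,0,0],[1,0,-0.9,0,0],[1,0,-0.9,0,0],[1,0,-0.9,0,0],[1,0,-0.9,0,0],[1,0,-0.6,0,0],[1,0,-0.3,0,0],[1,0,0,0,0]]}'
python3 - <<'E'
from h import *
pads=dict(A=(.4305,.2254),B=(.5163,.3236),C=(.5282,.1396),D=(.614,.2373))
for n in('top','side'):
    c=cam(n); save(c,n+'4.png'); P=pts(c)
    m=cv2.inRange(cv2.cvtColor(c['frame'],cv2.COLOR_RGB2HSV),(95,120,50),(125,255,255))
    k,l,st,ce=cv2.connectedComponentsWithStats(m)
    for i in range(1,k):
        if st[i,4]>80:
            q=P[l==i]; zt=np.nanpercentile(q[:,2],90); t=q[q[:,2]>zt-.004]; print(n,ce[i].round(),zt.round(3),np.nanmean(t,0).round(4))
E
```

```text
clock: 43.9
tcp_pos: [0.4299, -0.0668, 0.3582]
orientation: [-0.0, 0.001, 1.0, 0.0]
wrist_force: [-0.5, 1.0, -0.9]
finger_gap: 0.0853
grip_force: 0.0
top [135. 137.] 0.224 [0.6146 0.2376 0.2227]
top [182. 178.] 0.182 [0.529  0.1411 0.1801]
top [101. 185.] 0.182 [0.5171 0.3231 0.1808]
top [140. 221.] 0.224 [0.4315 0.2246 0.2221]
top [451. 262.] 0.144 [ 0.3309 -0.4668  0.1428]
top [398. 270.] 0.145 [ 0.316  -0.3437  0.1436]
top [377. 323.] 0.145 [ 0.1978 -0.29    0.1431]
side [205. 130.] 0.22 [0.4283 0.2198 0.2195]
side [249. 146.] 0.178 [0.5245 0.1344 0.1773]
side [122. 174.] 0.01 [0.2788 0.496  0.0086]
side [347. 222.] 0.106 [ 0.543  -0.2193  0.1053]
side [321. 292.] 0.142 [ 0.3108 -0.3518  0.1415]
side [253. 307.] 0.143 [ 0.193  -0.2972  0.1416]
side [380. 329.] 0.143 [ 0.3271 -0.4748  0.1416]
```

View pics/top4.png

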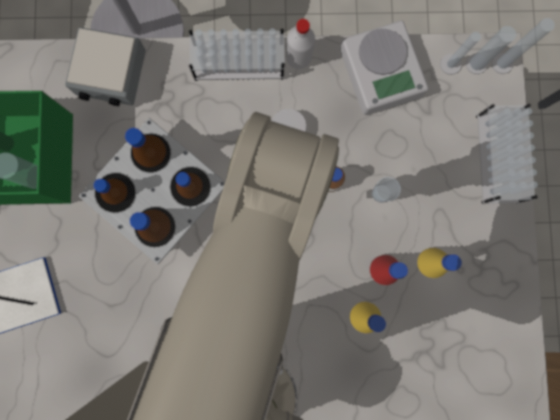

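View pics/side4.png

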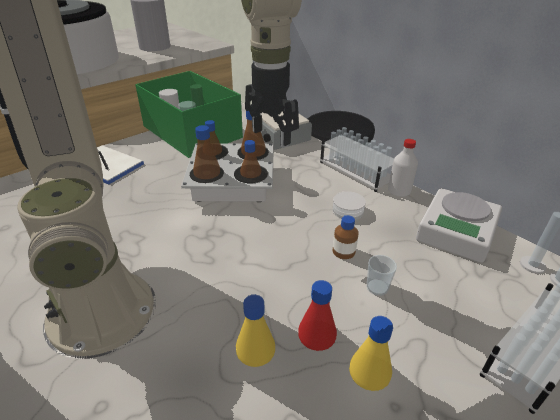

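All four flasks stand upright within about 1.5 mm of the pad centres. The large ones are at top-view (150,150) and (155,227), the small ones at (115,190) and (190,185). The bottle and beaker have not moved.

```bash
python3 -c "from workcell import hand_in; print(hand_in())"
```

```text
the job is handed in; nothing more can be done
None
```

I handed the job in at about 44 s. All four flasks stand upright within about 1.5 mm of their pad centres, large ones on one diagonal and small ones on the other, with the bottle and beaker untouched; no verdict came back.

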